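Fill the bottle carrier and draw its locking rod

ROBOT

A 7-joint arm with a two-finger parallel gripper is mounted at the origin on a cart in front of the work surface, level with it; the furniture and walls round the work are solid. World frame = base frame: x ahead of the robot, y to its left, z up, the work surface at z = 0. Lengths are in m, angles in rad, forces in N, time in s.
With the tool pointing down it reaches from about 0.35 to 0.9 m from the base axis. Payload 8.1 kg.
Tool frame: the origin (TCP) lies between the finger pads; the fingertips stand 22 mm ahead of it and the grasp point (between the pads) lies 3 mm ahead of it (arm.tip_reach is the distance from the TCP to the fingertips, in m); z points along the fingers, y is the line along which they close (so a half turn about z gives the same grasp; the last joint's range is limited). The gripper opens to 92 mm and grips with 3 to 60 N. Pads are 19 mm wide; open, the fingers measure 130 mm over their backs; the gripper's body (75 mm by 190 mm) begins 47 mm behind the grasp point.
Start: joints at [-1.291, 0.434, 0.025, 1.573, -0.012, 1.134, -0.075], TCP at [0.233, 0.58, 0.249] pointing down, gripper open.
Joint ranges: [-2.62, 2.62], [-0.44, 2.09], [-1.27, 1.32], [0.08, 2.57], [-1.32, 4.46], [0.12, 2], [-2.74, 2.74]. Speed limits (rad/s): [2.22, 2.22, 3.01, 3.01, 3.14, 3.14, 3.14].

INTERFACE

Orientations are given as a rotation vector (axis times angle).
In Python, from cell import telemetry, vision, job, arm gives the robot as it stands. The module is installed in compiled form; this text tells all that it offers.
- The arm moves only by the shell command python3 -m creep 'ROWS' [FORCE]. ROWS is text: rows parted by semicolons, each of 7 numbers parted by spaces: the finger opening in cm, from 0 to 9.18, then the shift along the tool's x, y, z in cm, then the turn, a rotation vector about the tool's x, y, z in degrees. A call has 1 to 5 rows; each row is the pose to reach, as a shift and turn from the pose commanded when the call began, along the tool's axes at that moment; what a row does not reach only later rows make up. A row lasts 1/8 s, in which the tool goes at most 62.5 mm and 10.7 degrees, less where a joint would pass 70% of its speed; a pose out of reach is approached as far as the arm can. A call with a gripper value outside its range is refused whole. The fingers move at their own pace and stop on an object; FORCE is the grip in N (left out, the last holds). Time passes only in rows, so rows that repeat a pose let the fingers close. It gives the time, the measured TCP pose, the force, the opening and the grip force at its end, in the units of the state.
- telemetry.observe(): the state, without advancing time (a new reading comes with each control period).
- vision.get_image(name): name is "scene" or "top" or "wrist"; returns the picture (384x512x3 uint8, red, green, blue); there is no depth.
- vision.camera_info(name): a dict with "fov_y" (degrees; the focal length in pixels is half the picture's height over the tangent of half this angle, whatever the lens; pixels are square), "cx", "cy" (the principal point, pixels), "dist_coeffs" ([k1, k2, p1, p2, k3] as OpenCV has them; the pictures are not rectified), "extrinsics" (4x4, takes a point from camera to world coordinates). Camera axes: x right, y down, z forward; pixel columns grow to the right and rows downward; lengths in m; the calibration is good to about 2 mm. A picture is of the moment at which its call begins: read the wrist's pose just before it. camera_info takes no time and is no camera call; for the wrist camera it gives the pose at the moment of the call.
- job.sign_off(): hands the job in; it is judged then, once.
The state is a dict: "clock": time; "joints": joint angles; "dq": joint speeds; "joint_efforts": joint torques, N m; "position": TCP position; "ee_rot": TCP orientation; "force": force on the tool from outside, world axes, zero at the start; "ft_torque": the same for the moment, N m; "width": opening from 0.0 (shut) to 1.0 (fully open); "gripper_force": force on a finger pad.
Only numpy, scipy, OpenCV 4.12 (cv2) and the standard library are available. Lean on these libraries where they do the work, as an engineer would, in place of code of your own. Each camera call takes 0.05 s, during which the arm holds its last target. There are 200 camera calls.

TASK

The blue bottle carrier is locked in its dock and two of its four cells are still empty (yellow liner on the floor): stand the two blue-capped bottles upright in these cells, one in each, setting them down rather than dropping them. After that take the black head of the locking rod beside the carrier and draw the rod straight up in its snug guide, without forcing it sideways, until the whole green band shows above the guide but none of the red band below it, and finish while still holding it there, so that a colleague can slide the carrier off. Leave the rod down until both bottles stand, never draw it clear beyond the red band, and leave the orange-capped bottles in their cells and the timer, tape roll and marker alone.

Things in the scene. Friction and masses are not known exactly. Their poses are not given: they have to be found in the camera images.
- station: Fixed dock holding the blue 2 x 2 carrier. Origin on the bench under the carrier's centre, z up. Carrier 148 x 148 mm, cells 68 x 68 mm, 4 mm walls, 60 mm high; cell floor 4 mm above the bench; cell centres at x = +-36, y = +-36 mm. Aluminium rod guide, 44 x 44 mm, top 75 mm above the bench, its axis at x = 0, y = -104 mm in this frame.
- guide_mouth (a point): Centre of the bore's mouth in the top face of the guide, 75 mm above the bench. The bore is vertical, round, 18 mm wide, 72 mm deep.
- rod: Loose locking rod, 0.15 kg, upright in the guide; origin at its foot, z up along it. Steel shaft 16 mm; black head 24 mm round, 96 to 136 mm above the foot. Foot 3 mm above the bench when home; falls back if let go. Green band 30 to 40, red band 2 to 14 mm above the foot, hidden when home. Green shows whole from a lift of 42 mm, red from 58 (50 is right); out of the bore at 72.
- rod_head (a point): Centre of the rod's black head, 116 mm above its foot, on its axis; where to grip it.
- liner_1: Flat yellow liner 60 x 60 mm, under 1 mm thick, on the floor of one empty cell; origin at the cell's centre on the cell floor. Only a marking, nothing is felt of it.
- liner_2: The same kind of yellow liner, in the other empty cell.
- bottle_1: Closed white bottle with blue cap standing on the bench, 56 mm round, 115 mm high, about 0.23 kg; origin at the centre of its underside, z up. Cap 34 mm round, 98 to 115 mm above the underside, firmly on: grip it from above. Either bottle may go into either empty cell.
- bottle_2: Second bottle of the same kind as bottle_1, same origin. Fixed tall black computer towers stand to the left of the bottles (about x 0.42 to 0.83, y 0.38 to 0.56 m in the world): keep the arm and gripper clear of them.
- resident_1: Smaller white bottle with orange cap, 46 mm round and 95 mm high, already standing in one cell; origin at the centre of its underside. To be left there.
- resident_2: Second orange-capped bottle like resident_1, in another cell.
- timer: White bench timer 68 x 62 x 18 mm lying behind the carrier; bystander.
- tape: Roll of tan tape, 96 mm round, 25 mm high, behind the carrier; bystander.
- marker: Marker pen 135 mm long, 17 mm thick, lying at the front edge of the bench; bystander.
Mind the look-alikes: they are no part of the job. Leave any brown look-alike of the resident_1 alone. What is shaped like the bottle_2 but purple is not meant.

How it is judged:
By the outcome, as a careful person would: the job done as asked, in the order asked, and still so for the second after the job is handed in, while the arm keeps its last pose, push and grip.
It also fails if it takes over 64 s, if anything falls off the work surface, if the arm or the gripper's body presses on something with over 40 N, if the wrist force passes 120 N, or if a joint passes its speed limit or range.

## Working session

There is one attempt and no reset: what is moved stays moved. The work goes in short steps, Python scripts to look and compute and a shell command to move; the robot and the scene stay as the last step left them, time stands still between calls to the robot, and variables do not carry over. Pictures are saved under pics/ and viewed, at most 10 in all, crops included, and the job is handed in when it is done.

```bash
mkdir -p pics
python3 - <<'E'
from cell import telemetry, vision, job, arm
import cv2,numpy as np
np.set_printoptions(precision=4,suppress=True)
s=telemetry.observe();print({k:s[k] for k in('clock','position','ee_rot','width','force')})
for n in("scene","top"):
    im=vision.get_image(n);cv2.imwrite(f"pics/{n}0.png",im[:,:,::-1]);c=vision.camera_info(n);print(n,c)
E
```

```text
{'clock': 0.0, 'position': array([0.2333, 0.5793, 0.248 ]), 'ee_rot': array([-0.5978, -3.084 ,  0.0025]), 'width': 1.0017295252421503, 'force': array([0.434 , 0.066 , 0.4157])}
scene {'fov_y': 55.516240302306, 'cx': 250.36954482966382, 'cy': 192.80016012226764, 'dist_coeffs': array([0.015, 0.   , 0.   , 0.   , 0.   ]), 'extrinsics': array([[ 0.6475, -0.5503,  0.5272,  0.107 ],
       [-0.7619, -0.4848,  0.4296, -0.3687],
       [ 0.0192, -0.6798, -0.7331,  0.7125],
       [ 0.    ,  0.    ,  0.    ,  1.    ]])}
top {'fov_y': 42.136045265563254, 'cx': 258.7863523633255, 'cy': 193.40197653233682, 'dist_coeffs': array([-0.1515,  0.    ,  0.    ,  0.    ,  0.    ]), 'extrinsics': array([[-0.0172, -0.9976,  0.0673,  0.4925],
       [-0.9998,  0.0167, -0.0077,  0.0028],
       [ 0.0065, -0.0674, -0.9977,  1.453 ],
       [ 0.    ,  0.    ,  0.    ,  1.    ]])}
```

View pics/scene0.png

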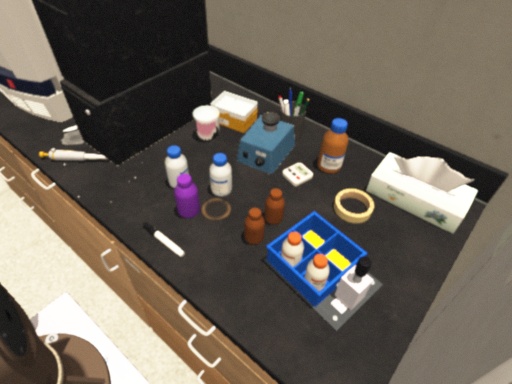

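View pics/top0.png

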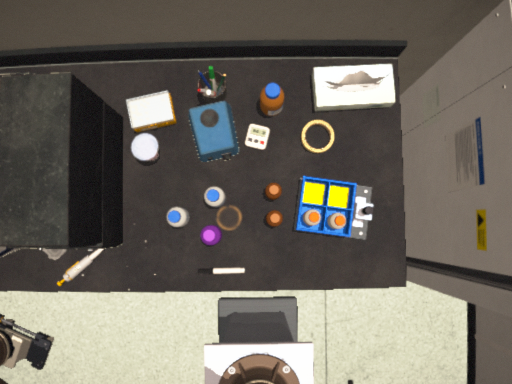

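Scene picture: the blue-capped white bottles are at (176,165) and (221,170). Look-alikes are the purple one at (187,195), a large brown bottle with a blue cap at (335,145), and brown small ones at (255,228) and (275,205). Top picture: bottles at (176,216) and (213,196), purple at (210,235), empty yellow cells at (314,193) and (339,197), residents at (313,217) and (338,221), rod at about (367,210). I choose the two white bottles with blue caps.

```bash
cat > h.py <<'E'
from cell import telemetry, vision, job, arm
import cv2,numpy as np
np.set_printoptions(precision=4,suppress=True)
from scipy.spatial.transform import Rotation as Rn
def ray(c,uv):
    f=192/np.tan(np.radians(c['fov_y']/2)); K=np.array([[f,0,c['cx']],[0,f,c['cy']],[0,0,1.]])
    p=cv2.undistortPoints(np.array([[uv]],float),K,np.array(c['dist_coeffs']))[0,0]
    E=c['extrinsics']; d=E[:3,:3]@np.array([p[0],p[1],1]); return E[:3,3],d/np.linalg.norm(d)
def plane(c,uv,z):
    o,d=ray(c,uv); return o+d*(z-o[2])/d[2]
def tri(*obs):
    A=np.zeros((3,3));b=np.zeros(3)
    for c,uv in obs:
        o,d=ray(c,uv);M=np.eye(3)-np.outer(d,d);A+=M;b+=M@o
    X=np.linalg.solve(A,b); return X,[float(np.linalg.norm(np.cross(X-ray(c,u)[0],ray(c,u)[1]))) for c,u in obs]
def blobs(im,lo,hi,amin=15):
    m=cv2.inRange(cv2.cvtColor(im,cv2.COLOR_RGB2HSV),np.array(lo),np.array(hi))
    n,l,s,ce=cv2.connectedComponentsWithStats(m)
    return [(ce[i],s[i]) for i in range(1,n) if s[i,4]>=amin]
BLUE=((100,150,80),(125,255,255));YEL=((22,150,120),(34,255,255));ORG=((3,150,120),(18,255,255))
E
python3 - <<'E'
from h import *
I={n:cv2.imread(f"pics/{n}0.png")[:,:,::-1].copy() for n in("scene","top")}
C={n:vision.camera_info(n) for n in I}
for n in I:
    for nm,r in(("blue",BLUE),("yel",YEL),("org",ORG)):
        for ce,s in blobs(I[n],*r):
            z={"blue":.107,"yel":.005,"org":.09}[nm]
            print(n,nm,ce,s,plane(C[n],ce,z))
a=cv2.resize(I["top"][170:250,150:250],None,fx=4,fy=4,interpolation=2)
b=cv2.resize(I["top"][170:250,290:390],None,fx=4,fy=4,interpolation=2)
c=cv2.resize(I["scene"][140:220,150:250],None,fx=4,fy=4,interpolation=2)
d=cv2.resize(I["scene"][235:325,290:390],None,fx=4,fy=4,interpolation=2)[:320]
cv2.imwrite("pics/crop.png",np.vstack([np.hstack([a,b]),np.hstack([c,d])])[:600,:,::-1])
E
```

```text
scene blue [290.0556  97.    ] [289  90   3  18  36] [0.9199 0.1506 0.107 ]
scene blue [338.9667 124.7857] [331 118  17  15 210] [ 0.8985 -0.0316  0.107 ]
scene blue [173.4741 151.1778] [167 146  14  12 135] [0.5234 0.2237 0.107 ]
scene blue [219.4545 158.7413] [213 153  14  13 143] [0.5795 0.1179 0.107 ]
scene blue [313.957  255.6723] [ 266  211  102   95 3253] [ 0.4969 -0.2161  0.107 ]
scene yel [313.7262 238.5238] [304 231  20  16 168] [ 0.6025 -0.1632  0.005 ]
scene yel [337.982  259.0946] [326 250  24  20 222] [ 0.591  -0.2367  0.005 ]
scene org [239.9308 121.6311] [220 109  38  24 347] [0.745  0.1967 0.09  ]
scene org [335.3561 143.2985] [325 131  23  25 469] [ 0.843  -0.0577  0.09  ]
scene org [329.1176 170.1765] [323 168  14   4  17] [ 0.7424 -0.101   0.09  ]
scene org [275.9775 192.7416] [271 188  11  10  89] [ 0.5944 -0.0486  0.09  ]
scene org [275.6613 203.5161] [268 199  16  10 124] [ 0.5674 -0.0685  0.09  ]
scene org [254.7374 212.404 ] [249 208  12  10  99] [ 0.516  -0.0496  0.09  ]
scene org [254.9925 223.4135] [247 218  17  12 133] [ 0.4926 -0.0698  0.09  ]
scene org 
[... 580 characters left out ...]
.5894 -0.168   0.005 ]
top yel [338.1081 196.0838] [328 186  21  22 370] [ 0.5784 -0.2402  0.005 ]
top yel [482.3311 229.8784] [477 210  10  40 148] [ 0.469  -0.6784  0.005 ]
top yel [ 60.     282.5556] [ 57 280   7   6  18] [0.3356 0.5845 0.005 ]
top org [272.0091  99.7318] [261  89  23  19 220] [ 0.8459 -0.0491  0.09  ]
top org [145.963  126.6667] [138 124  17   6  27] [0.7764 0.3041 0.09  ]
top org [274.2741 189.4593] [268 183  13  14 135] [ 0.5945 -0.0503  0.09  ]
top org [275.0496 217.4468] [269 211  13  14 141] [ 0.5178 -0.051   0.09  ]
top org [313.6667 216.7564] [309 212  10  10  78] [ 0.5178 -0.1569  0.09  ]
top org [339.4521 220.2055] [335 216  10   9  73] [ 0.5069 -0.2279  0.09  ]
```

View pics/crop.png

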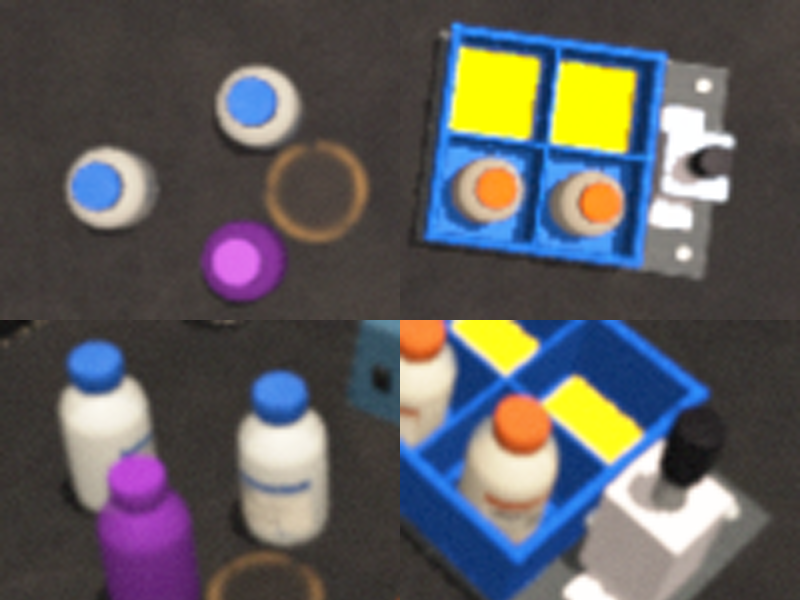

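The crop confirms two white bodies with blue caps and narrow shoulders, two empty yellow cells on the far side, and the black rod head right of the carrier. The purple bottle sits close by but isn't wanted. Next I triangulate and compute the first move.

```bash
cat >> h.py <<'E'
yaw=np.radians(-8.5)
def Rd(yaw): # tool x=-station x, y=station y, z down
    c,s=np.cos(yaw),np.sin(yaw); return np.array([[-c,-s,0],[-s,c,0],[0,0,-1.]])
def to(p,yw=yaw):
    s=telemetry.observe();R=Rn.from_rotvec(s['ee_rot']).as_matrix()
    print(s['clock'],s['position'],'-> cm',R.T@(np.array(p)-s['position'])*100,'deg',np.degrees(Rn.from_matrix(R.T@Rd(yw)).as_rotvec()))
E
python3 - <<'E'
from h import *
S=vision.camera_info("scene");T=vision.camera_info("top")
for n,a,b in(("A",(173.47,151.18),(173.89,216.14)),("B",(219.45,158.74),(212.78,194.9)),("r1",(293.93,238.24),(313.67,216.76)),("r2",(319.86,260.85),(339.45,220.2)),("L1",(313.73,238.52),(313.48,192.75)),("L2",(337.98,259.09),(338.11,196.08))):
    print(n,tri((S,a),(T,b)))
# rim corners of carrier in top view by min area rect
im=cv2.imread("pics/top0.png")[:,:,::-1].copy()
m=cv2.inRange(cv2.cvtColor(im,cv2.COLOR_RGB2HSV),*map(np.array,BLUE));m[:,:290]=0;m[:,365:]=0
c=max(cv2.findContours(m,0,2)[0],key=cv2.contourArea);q=cv2.boxPoints(cv2.minAreaRect(c))
P=np.array([plane(T,p,.06) for p in q]);print(P,P.mean(0))
print("purple",plane(T,(209,235.5),.1),"rodhead top",plane(T,(367.5,210.5),.13))
to([.30,.22,.25]); print(vision.camera_info("wrist"))
E
```

```text
A (array([0.5248, 0.2241, 0.1059]), [0.0008447310627125928, 0.00084473106271246])
B (array([0.5807, 0.1178, 0.1063]), [0.0009118472790529333, 0.000911847279052873])
r1 (array([ 0.5173, -0.1565,  0.089 ]), [0.000730160575409217, 0.0007301605754091767])
r2 (array([ 0.5067, -0.2276,  0.0887]), [0.0005977730399125594, 0.0005977730399124942])
L1 (array([ 0.589 , -0.1672,  0.0229]), [0.0015353577748435248, 0.0015353577748434336])
L2 (array([ 0.5781, -0.2387,  0.0224]), [0.0015600531164961982, 0.0015600531164962346])
[[ 0.4833 -0.1078  0.06  ]
 [ 0.6353 -0.1315  0.06  ]
 [ 0.6124 -0.2859  0.06  ]
 [ 0.4599 -0.261   0.06  ]] [ 0.5477 -0.1966  0.06  ]
purple [0.4716 0.1293 0.1   ] rodhead top [ 0.531  -0.2977  0.13  ]
0.1 [0.2334 0.5793 0.2481] -> cm [-19.6073 -30.8433  -0.1503] deg [ -0.0785  -0.0014 -13.4372]
{'fov_y': 71.68240258894473, 'cx': 255.58681346944897, 'cy': 193.00441725807332, 'dist_coeffs': array([-0.0628,  0.    ,  0.    ,  0.    ,  0.    ]), 'extrinsics': array([[ 0.3731,  0.8962,  0.2398,  0.1689],
       [ 0.9278, -0.3603, -0.0972,  0.6059],
       [-0.0007,  0.2588, -0.9659,  0.3843],
       [ 0.    ,  0.    ,  0.    ,  1.    ]])}
```

```bash
python3 -m creep '6 -19.6 -30.8 -0.1 0 0 -13.4;6 -19.6 -30.8 -0.1 0 0 -13.4;6 -19.6 -30.8 -0.1 0 0 -13.4;6 -19.6 -30.8 -0.1 0 0 -13.4;6 -19.6 -30.8 -0.1 0 0 -13.4' 15; python3 -c "
from h import *
to([.525,.224,.23])"
```

```text
clock: 0.72
position: [0.2907, 0.2703, 0.2494]
ee_rot: [0.234, 3.133, -0.0]
force: [2.2, -1.1, -0.2]
width: 0.656
gripper_force: 0.0
0.725 [0.2907 0.2703 0.2494] -> cm [-23.8596  -1.101    1.9456] deg [-0.0011  0.0026 -0.0431]
```

```bash
python3 -m creep '6 -23.9 -1.1 2 0 0 0;6 -23.9 -1.1 2 0 0 0;6 -23.9 -1.1 2 0 0 0;6 -23.9 -1.1 2 0 0 0;6 -23.9 -1.1 2 0 0 0'; python3 -c "
from h import *
to([.525,.224,.114])
c=vision.camera_info('wrist');im=vision.get_image('wrist');cv2.imwrite('pics/w1.png',im[:,:,::-1])
for ce,s in blobs(im,*BLUE,100): print(ce,s,plane(c,ce,.107))
m=vision.camera_info('top')"
```

```text
clock: 1.35
position: [0.5285, 0.2237, 0.2284]
ee_rot: [0.241, 3.132, -0.003]
force: [-0.7, -0.3, 0.9]
width: 0.652
gripper_force: 0.0
1.35 [0.5285 0.2237 0.2284] -> cm [ 0.3564 -0.0023 11.4358] deg [-0.1219  0.039  -0.3122]
[  9.2744 196.8822] [  0 181  27  46 696] [ 0.492  -0.0382  0.107 ]
```

View pics/w1.png

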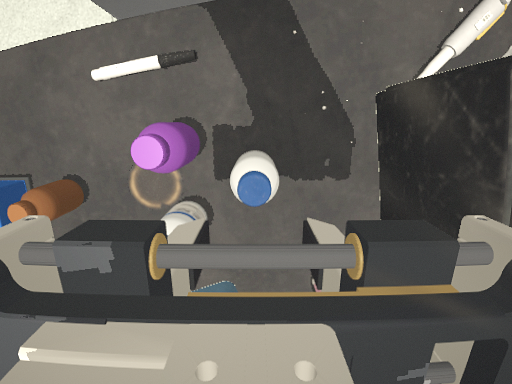

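The wrist view shows bottle A's cap at (254,188), laterally centred between the fingers. Purple is at (165,147), and bottle B is partly hidden at (185,215). I check its ray before descending.

```bash
python3 -c "
from h import *
im=cv2.imread('pics/w1.png')[:,:,::-1].copy();print(cv2.cvtColor(im,cv2.COLOR_RGB2HSV)[188,254])
c=vision.camera_info('wrist');m=cv2.inRange(cv2.cvtColor(im,cv2.COLOR_RGB2HSV),np.array((100,100,60)),np.array((118,255,255)))[165:215,225:285]
M=cv2.moments(m,True);u=(225+M['m10']/M['m00'],165+M['m01']/M['m00']);print(u,M['m00'],plane(c,u,.108),tri((c,u),(vision.camera_info('top'),(173.89,216.14))))
to([.525,.224,.118])"; python3 -m creep '6 0.3 0 5 0 0 0;6 0.3 0 9 0 0 0;6 0.3 0 11 0 0 0;6 0.3 0 11 0 0 0'; python3 -c "
from h import *
to([.525,.224,.118])"
```

```text
[108 129 174]
(253.99460625674217, 188.4573894282632) 927.0 [0.5206 0.2246 0.108 ] (array([0.525 , 0.2248, 0.0934]), [0.001118924383226396, 0.001118924383226455])
1.4 [0.5263 0.225  0.2285] -> cm [ 0.1039 -0.1009 11.0546] deg [-0.088  -0.0482 -0.1899]
clock: 1.9
position: [0.5201, 0.2269, 0.1184]
ee_rot: [-0.231, -3.13, 0.002]
force: [-0.6, 0.6, 0.2]
width: 0.653
gripper_force: 0.0
1.9 [0.5201 0.2269 0.1184] -> cm [-0.5228 -0.2112  0.0394] deg [-0.0948 -0.186   0.0445]
```

```bash
python3 -m creep '6 -0.4 -0.2 0.1 0 0 0;3.4 -0.4 -0.2 0.1 0 0 0;2.8 -0.4 -0.2 0.1 0 0 0;2.8 -0.4 -0.2 0.1 0 0 0;2.8 -0.4 -0.2 0.1 0 0 0' 30; python3 -m creep '2.8 0 0 -1 0 0 0;2.8 0 0 -5 0 0 0;2.8 0 0 -10 0 0 0;2.8 0 0 -12 0 0 0' ;python3 -c "
from h import *
to([.589,-.167,.24])"
```

```text
clock: 2.52
position: [0.5263, 0.224, 0.1189]
ee_rot: [0.234, 3.132, 0.0]
force: [-0.2, -1.0, 3.4]
width: 0.366
gripper_force: 30.0
clock: 3.02
position: [0.527, 0.2244, 0.242]
ee_rot: [0.234, 3.13, 0.004]
force: [0.2, 0.2, -1.8]
width: 0.364
gripper_force: 30.0
3.025 [0.527  0.2244 0.242 ] -> cm [-11.9521 -37.7851   0.1445] deg [ 0.1481  0.1816 -0.0491]
```

```bash
python3 -m creep '2.8 -3 -10 -1.5 0 0 0;2.8 -6 -22 -1.5 0 0 0;2.8 -9 -34 -1.5 0 0 0;2.8 -11.9 -45 -1.5 0 0 0;2.8 -11.9 -45 -1.5 0 0 0' ;python3 -c "
from h import *
to([.5783,-.239,.25])"
```

```text
clock: 3.65
position: [0.5607, -0.0876, 0.2527]
ee_rot: [0.233, 3.132, 0.001]
force: [1.0, -0.7, -2.0]
width: 0.362
gripper_force: 30.0
3.65 [ 0.5607 -0.0876  0.2527] -> cm [ -3.9851 -14.717    0.2644] deg [ 0.0245  0.023  -0.0157]
```

```bash
python3 -m creep '2.8 -4 -14.7 0.2 0 0 0;2.8 -4 -14.7 0.2 0 0 0;2.8 -4 -14.7 0.2 0 0 0;2.8 -4 -14.7 0.2 0 0 0;2.8 -4 -14.7 0.2 0 0 0' ;python3 -c "
from h import *
to([.5783,-.239,.124])
c=vision.camera_info('wrist');im=vision.get_image('wrist');a=vision.get_image('scene');b=vision.get_image('top')
cv2.imwrite('pics/w2raw.png',im[:,:,::-1])
cv2.imwrite('pics/v2.png',np.vstack([np.hstack([cv2.resize(a[190:340,250:400],(400,400)),cv2.resize(b[150:250,290:390],(400,400))]),np.zeros((0,800,3),np.uint8)])[:,:,::-1])
np.save('w2E.npy',c['extrinsics'])"
```

```text
clock: 4.28
position: [0.5786, -0.2358, 0.25]
ee_rot: [-0.232, -3.133, -0.002]
force: [-1.0, 0.4, -1.9]
width: 0.363
gripper_force: 30.0
4.275 [ 0.5786 -0.2358  0.25  ] -> cm [-0.0199 -0.3363 12.6028] deg [ 0.0627 -0.0274  0.0173]
```

View pics/w2raw.png

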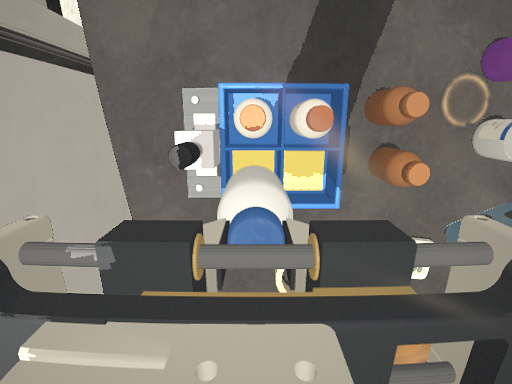

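The wrist view shows the carrier with rim corners at about (220,84), (349,84) and (341,207). The held bottle is over the left empty cell and the rod head is at (181,155). I compute the carrier and the rod from this view.

```bash
python3 -c "
from h import *
c=vision.camera_info('wrist');c['extrinsics']=np.load('w2E.npy')
im=cv2.imread('pics/w2raw.png')[:,:,::-1].copy();h=cv2.cvtColor(im,cv2.COLOR_RGB2HSV)
m=cv2.inRange(h,np.array((100,150,60)),np.array((125,255,255)));m[215:]=0;m[:,:200]=0;m[:,380:]=0
# straight rim edges: front (top of image) rows, left and right cols
f=[(x,np.where(m[:,x])[0].min()) for x in range(235,340,5)]
P=np.array([plane(c,p,.06) for p in f]);a=np.polyfit(P[:,1],P[:,0],1);print('front edge yaw',np.degrees(np.arctan(-a[0])),P[0],P[-1])
l=[(np.where(m[y])[0].min(),y) for y in range(95,180,5)];r=[(np.where(m[y])[0].max(),y) for y in range(95,200,5)]
for q in(l,r):
  Q=np.array([plane(c,p,.06) for p in q]);b=np.polyfit(Q[:,0],Q[:,1],1);print(np.degrees(np.arctan(b[0])),Q[0],Q[-1])
  for s in (-8.5,): 
    t=np.radians(s);print('offset y',np.median(Q@[-np.sin(t),np.cos(t),0]))
t=np.radians(-8.5);print('offset x',np.median(P@[np.cos(t),np.sin(t),0]))
print('st centre top', np.array([.548,-.198])@np.array([[np.cos(t),-np.sin(t)],[np.sin(t),np.cos(t)]]))
k=cv2.inRange(h,np.array((0,0,0)),np.array((180,255,45)));k[:138]=0;k[172:]=0;k[:,:165]=0;k[:,205:]=0
n,L,S,ce=cv2.connectedComponentsWithStats(k);print(S[1:],ce[1:])
print(h[155,170:200,2],h[140:170,181,2])
"
```

```text
front edge yaw -4.370525212788366 [ 0.4626 -0.2417  0.06  ] [ 0.4801 -0.1268  0.06  ]
-12.437753483574992 [ 0.4736 -0.2577  0.06  ] [ 0.5669 -0.2768  0.06  ]
offset y -0.18868862707053516
-4.552035372256235 [ 0.4942 -0.1137  0.06  ] [ 0.6147 -0.1321  0.06  ]
offset y -0.04034767416939248
offset x 0.4940514368025123
st centre top [ 0.5712 -0.1148]
[[178 142  21  27 186]
 [177 150   1   1   1]
 [178 154   1   2   2]
 [179 159   1   1   1]
 [179 164   3   4   6]] [[190.9516 152.1183]
 [177.     150.    ]
 [178.     154.5   ]
 [179.     159.    ]
 [179.6667 165.1667]]
[112 114 112 117 120 121 125 107  45  48  50  53  56  47  55  55  53  51
  50  54  54  45  33  40  45  41  39  45  41  62] [255 255 255 124  33  43  54  55  57  55  58  52  52  50  52  53  52  52
  53  51  50  49  49  51  44  48  47  47  48  73]
```

```bash
python3 -c "
from h import *
to([.578,-.2386,.123])"; python3 -m creep '2.8 0 -0.2 3 0 0 0;2.8 0 -0.2 6 0 0 0;2.8 0 -0.2 9 0 0 0;2.8 0 -0.2 11 0 0 0;2.8 0 -0.2 11 0 0 0';  python3 -c "
from h import *
to([.578,-.2386,.123])"
```

```text
4.425 [ 0.5789 -0.2353  0.2502] -> cm [ 0.0381 -0.3516 12.7153] deg [ 0.051  -0.0035  0.0955]
clock: 5.05
position: [0.5776, -0.2375, 0.1388]
ee_rot: [-0.231, -3.13, -0.002]
force: [0.4, -0.1, -1.5]
width: 0.363
gripper_force: 30.0
5.05 [ 0.5776 -0.2375  0.1388] -> cm [-0.061  -0.1056  1.5772] deg [ 0.0526 -0.1713  0.049 ]
```

```bash
python3 -m creep '2.8 0 -0.1 0.4 0 0 0;2.8 0 -0.1 0.8 0 0 0;2.8 0 -0.1 1.2 0 0 0;2.8 0 -0.1 1.4 0 0 0;2.8 0 -0.1 1.4 0 0 0';  python3 -m creep '2.8 0 0 0.1 0 0 0;2.8 0 0 0.1 0 0 0'
```

```text
clock: 5.68
position: [0.5781, -0.24, 0.1259]
ee_rot: [-0.234, -3.133, -0.0]
force: [-0.7, -0.7, -1.1]
width: 0.363
gripper_force: 30.0
clock: 5.92
position: [0.5782, -0.24, 0.125]
ee_rot: [-0.234, -3.133, -0.0]
force: [-0.9, 0.5, -1.0]
width: 0.366
gripper_force: 30.0
```

```bash
python3 -m creep '2.8 0 0 0.1 0 0 0;2.8 0 0 0.1 0 0 0'; python3 -m creep '2.8 0 0 0.1 0 0 0;2.8 0 0 0.1 0 0 0';python3 -m creep '2.8 0 0 0.1 0 0 0;2.8 0 0 0.1 0 0 0'
```

```text
clock: 6.18
position: [0.5781, -0.24, 0.124]
ee_rot: [-0.234, -3.133, -0.0]
force: [0.4, 0.2, -1.2]
width: 0.365
gripper_force: 30.0
clock: 6.42
position: [0.5782, -0.2401, 0.1231]
ee_rot: [0.234, 3.133, -0.0]
force: [0.9, -0.4, -1.3]
width: 0.359
gripper_force: 30.0
clock: 6.68
position: [0.5787, -0.2403, 0.123]
ee_rot: [0.234, 3.131, -0.0]
force: [-1.0, 0.1, 5.4]
width: 0.363
gripper_force: 30.0
```

```bash
python3 -m creep '5 0 0 0 0 0 0;5 0 0 0 0 0 0;5 0 0 0 0 0 0'; python3 -m creep '5 0 0 -3 0 0 0;5 0 0 -8 0 0 0;5 0 0 -12 0 0 0;5 0 12 -13 0 0 0;5 0 20 -13 0 0 0'; python3 -c "
from h import *
to([.580,.1175,.24])
b=vision.get_image('top')
for ce,s in blobs(b,*BLUE): print(ce,s,plane(vision.camera_info('top'),ce,.111))"
```

```text
clock: 7.05
position: [0.5781, -0.24, 0.1219]
ee_rot: [-0.234, -3.133, -0.0]
force: [-0.6, 0.5, 0.4]
width: 0.541
gripper_force: 0.0
clock: 7.68
position: [0.5971, -0.116, 0.2504]
ee_rot: [0.237, 3.131, 0.0]
force: [1.1, 0.6, -0.6]
width: 0.547
gripper_force: 0.0
7.675 [ 0.5971 -0.116   0.2504] -> cm [ 5.2068 22.8258  1.0309] deg [ 0.0096  0.1074 -0.1633]
[203.8333  79.1333] [200  73  10  14  30] [0.9024 0.1391 0.111 ]
[272.2529  89.9195] [266  83  14  15 174] [ 0.8682 -0.0495  0.111 ]
[349.0246 215.3719] [341 183  16  54 285] [ 0.5193 -0.2508  0.111 ]
[212.7527 194.9462] [208 190  11  11  93] [0.5809 0.1168 0.111 ]
```

```bash
python3 -m creep '6 5.2 22.8 1 0 0 0;6 5.2 22.8 1 0 0 0;6 5.2 22.8 1 0 0 0;6 5.2 22.8 1 0 0 0;6 5.2 22.8 1 0 0 0'; python3 -c "
from h import *
b=vision.get_image('top');a=vision.get_image('scene')
to([.5805,.1177,.118])
c=vision.camera_info('top')
for ce,s in blobs(b,*BLUE): print(ce,s,plane(c,ce,.111))
cv2.imwrite('pics/p3.png',np.hstack([cv2.resize(a[210:310,260:390],(520,400)),cv2.resize(b[170:250,290:346],(280,400))])[:,:,::-1])"
```

```text
clock: 8.35
position: [0.5781, 0.1218, 0.2388]
ee_rot: [-0.222, -3.132, -0.003]
force: [0.5, -1.1, -0.3]
width: 0.654
gripper_force: 0.0
8.45 [0.579  0.1164 0.2392] -> cm [-0.1307  0.1534 12.1217] deg [-0.0347 -0.0121  0.0221]
[203.7333  78.8667] [200  73  10  15  30] [0.9032 0.1394 0.111 ]
[272.2529  89.9195] [266  83  14  15 174] [ 0.8682 -0.0495  0.111 ]
[325.7509 209.7056] [ 296  176   61   61 1413] [ 0.5358 -0.1877  0.111 ]
[344.6875 194.0521] [340 189  11  11  96] [ 0.5773 -0.2406  0.111 ]
```

View pics/p3.png

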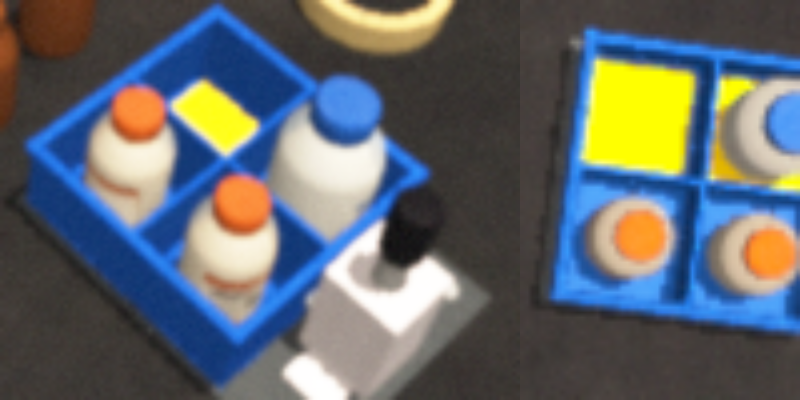

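Bottle A stands upright in its cell, cap at about (345,108) in the crop, and the residents and rod are untouched. Now bottle B.

```bash
python3 -m creep '6 -0.1 0.1 5 0 0 0;6 -0.1 0.1 9 0 0 0;6 -0.1 0.1 12 0 0 0;6 -0.1 0.1 12.1 0 0 0;6 -0.1 0.1 12.1 0 0 0'; python3 -c "
from h import *
to([.5805,.1177,.1175])"; python3 -m creep '6 -0.1 0.1 0 0 0 0;3.4 -0.1 0.1 0 0 0 0;2.8 -0.1 0.1 0 0 0 0;2.8 -0.1 0.1 0 0 0 0;2.8 -0.1 0.1 0 0 0 0' 30;  python3 -c "
from h import *
to([.5887,-.1674,.25])"
```

```text
clock: 9.07
position: [0.5811, 0.1162, 0.1196]
ee_rot: [0.236, 3.131, 0.0]
force: [-0.2, 1.0, 0.4]
width: 0.653
gripper_force: 0.0
9.075 [0.5811 0.1162 0.1196] -> cm [0.0833 0.1349 0.2078] deg [ 0.0061  0.0763 -0.1321]
clock: 9.7
position: [0.5815, 0.1181, 0.1186]
ee_rot: [0.234, 3.133, -0.0]
force: [0.1, -1.3, 1.1]
width: 0.362
gripper_force: 30.0
9.7 [0.5815 0.1181 0.1186] -> cm [ -4.9579 -28.1266 -13.138 ] deg [-0.0014  0.0127 -0.0389]
```

```bash
python3 -m creep '2.8 0 0 -2 0 0 0;2.8 0 0 -8 0 0 0;2.8 0 0 -13.5 0 0 0;2.8 -2 -8 -13.5 0 0 0;2.8 -3 -14 -13.5 0 0 0'; python3 -c "
from h import *
to([.5887,-.1674,.25])"
```

```text
clock: 10.32
position: [0.5899, -0.0071, 0.2539]
ee_rot: [0.23, 3.132, 0.0]
force: [0.1, -0.7, -2.2]
width: 0.364
gripper_force: 30.0
10.325 [ 0.5899 -0.0071  0.2539] -> cm [ -2.2222 -15.8784   0.3867] deg [0.0195 0.0637 0.1177]
```

```bash
python3 -m creep '2.8 -1 -6 0.4 0 0 0;2.8 -2 -11 0.4 0 0 0;2.8 -2.2 -15.9 0.4 0 0 0;2.8 -2.2 -15.9 0.4 0 0 0;2.8 -2.2 -15.9 0.4 0 0 0';  python3 -m creep '2.8 0 0 0 0 0 0;2.8 0 0 0 0 0 0'; python3 -c "
from h import *
to([.5887,-.1674,.130])"
```

```text
clock: 10.95
position: [0.5875, -0.1664, 0.2489]
ee_rot: [-0.234, -3.132, -0.001]
force: [-0.2, 0.5, -2.6]
width: 0.368
gripper_force: 30.0
clock: 11.2
position: [0.588, -0.1656, 0.2493]
ee_rot: [-0.231, -3.133, -0.001]
force: [-0.8, 0.7, -3.1]
width: 0.362
gripper_force: 30.0
11.2 [ 0.588  -0.1656  0.2493] -> cm [-0.0972 -0.1699 11.9303] deg [ 0.0252 -0.0121  0.0774]
```

```bash
python3 -m creep '2.8 -0.1 -0.1 3 0 0 0;2.8 -0.1 -0.1 6 0 0 0;2.8 -0.1 -0.1 9 0 0 0;2.8 -0.1 -0.1 11 0 0 0;2.8 -0.1 -0.1 11.6 0 0 0';  python3 -m creep '2.8 0 0 0.3 0 0 0;2.8 0 0 0.5 0 0 0;2.8 0 0 0.6 0 0 0;2.8 0 0 0.6 0 0 0'; python3 -c "
from h import *
to([.5887,-.1674,.123])"
```

```text
clock: 11.82
position: [0.5881, -0.1672, 0.1322]
ee_rot: [-0.232, -3.131, -0.001]
force: [1.1, 0.9, -2.1]
width: 0.366
gripper_force: 30.0
clock: 12.32
position: [0.5887, -0.1682, 0.1278]
ee_rot: [0.234, 3.132, 0.0]
force: [0.1, 0.2, -2.3]
width: 0.363
gripper_force: 30.0
12.325 [ 0.5887 -0.1682  0.1278] -> cm [0.0162 0.0751 0.479 ] deg [ 0.0041  0.0311 -0.0394]
```

```bash
python3 -m creep '2.8 0 0 0.1 0 0 0;2.8 0 0 0.2 0 0 0;2.8 0 0 0.3 0 0 0;2.8 0 0 0.35 0 0 0;2.8 0 0 0.35 0 0 0';  python3 -m creep '2.8 0 0 0.1 0 0 0;2.8 0 0 0.1 0 0 0'; python3 -m creep '2.8 0 0 0.1 0 0 0;2.8 0 0 0.1 0 0 0'
```

```text
clock: 12.95
position: [0.5886, -0.1681, 0.1238]
ee_rot: [-0.234, -3.133, -0.0]
force: [0.3, 0.7, -3.8]
width: 0.365
gripper_force: 30.0
clock: 13.2
position: [0.5886, -0.1681, 0.1228]
ee_rot: [-0.234, -3.133, -0.0]
force: [0.1, -0.3, -1.9]
width: 0.362
gripper_force: 30.0
clock: 13.45
position: [0.589, -0.1683, 0.1226]
ee_rot: [0.234, 3.132, -0.0]
force: [-1.4, 0.2, 4.5]
width: 0.362
gripper_force: 30.0
```

```bash
python3 -m creep '4.7 0 0 0 0 0 0;4.7 0 0 0 0 0 0;4.7 0 0 0 0 0 0'; python3 -m creep '4.7 0 0 -3 0 0 0;4.7 0 0 -8 0 0 0;4.7 0 0 -13 0 0 0;5 0 0 -16 0 0 0;5 0 0 -16 0 0 0'; python3 -c "
from h import *
c=vision.camera_info('wrist');b=vision.get_image('wrist');np.save('w4E.npy',c['extrinsics']);print(telemetry.observe()['position'])
cv2.imwrite('pics/w4.png',b[:,:,::-1]);cv2.imwrite('pics/s4.png',vision.get_image('scene')[:,:,::-1])
s=cv2.imread('pics/scene0.png')[:,:,:];t=cv2.imread('pics/top0.png')
cv2.imwrite('pics/rod.png',np.vstack([np.hstack([cv2.resize(s[245:320,315:395],(400,375),interpolation=cv2.INTER_CUBIC),cv2.resize(t[180:240,335:399],(400,375),interpolation=cv2.INTER_CUBIC)]),np.hstack([cv2.resize(cv2.imread('pics/w4.png')[100:212,80:280],(400,225)),cv2.resize(cv2.imread('pics/s4.png')[200:312,230:430],(400,225))])]))"
```

```text
clock: 13.82
position: [0.5886, -0.1681, 0.1218]
ee_rot: [-0.234, -3.133, -0.0]
force: [0.0, 0.1, -0.1]
width: 0.51
gripper_force: 0.0
clock: 14.45
position: [0.5898, -0.1686, 0.2846]
ee_rot: [0.234, 3.128, -0.001]
force: [0.7, 0.1, -0.2]
width: 0.544
gripper_force: 0.0
[ 0.589  -0.1682  0.2827]
```

View pics/rod.png

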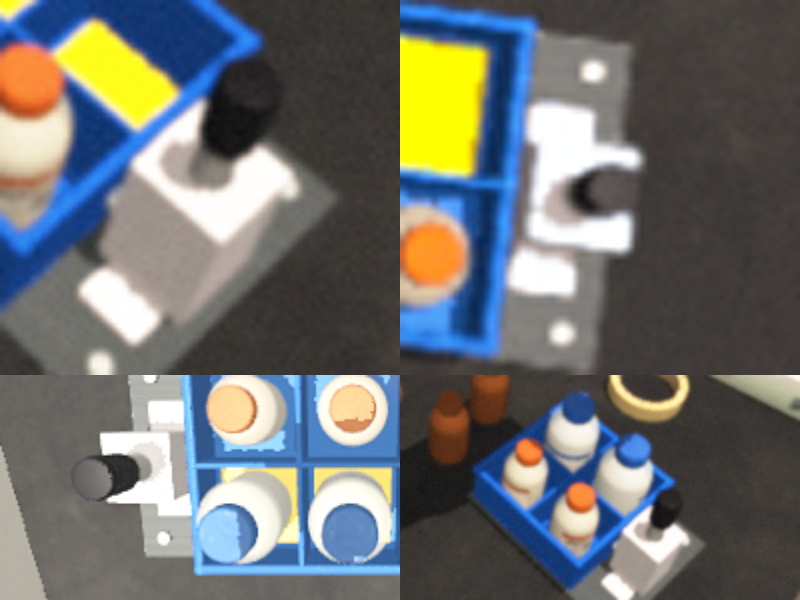

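View pics/w4.png

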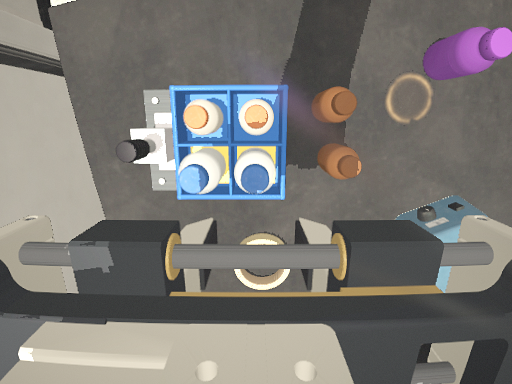

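All four bottles stand upright in their cells. The rod head's top disc is at about (126.5,151.5) in the wrist view, (368.9,210.2) in the top view and (365.6,262) in the scene view. I triangulate it.

```bash
python3 -c "
from h import *
S=vision.camera_info('scene');T=vision.camera_info('top');W=vision.camera_info('wrist');W['extrinsics']=np.load('w4E.npy')
o=[(W,(126.5,151.5)),(T,(368.9,210.2)),(S,(365.6,262))]
print(tri(*o),tri(*o[:2]),tri(o[0],o[2]));[print(plane(c,u,.139)) for c,u in o]
# guide axis from guessed station
t=np.radians(-8.6);print(np.array([.5473,-.1977])-.104*np.array([-np.sin(t),np.cos(t)]))
# guide top face white mask in wrist view, projected at .075
im=cv2.imread('pics/w4.png')[:,:,::-1].copy();h=cv2.cvtColor(im,cv2.COLOR_RGB2HSV)
to([.532,-.300,.25])"
```

```text
(array([ 0.5313, -0.3018,  0.1329]), [0.0006570951789768127, 0.0009225216062710608, 0.0009015699406243739]) (array([ 0.531 , -0.3001,  0.1364]), [0.00047509592575792424, 0.0004750959257580682]) (array([ 0.531 , -0.3022,  0.1333]), [0.0006067427105133829, 0.0006067427105134645])
[ 0.5304 -0.2988  0.139 ]
[ 0.5314 -0.2995  0.139 ]
[ 0.5274 -0.3032  0.139 ]
[ 0.5317 -0.3005]
14.55 [ 0.5884 -0.168   0.2815] -> cm [  3.6184 -13.8961   3.151 ] deg [ 0.0122 -0.0158 -0.03  ]
```

```bash
python3 -m creep '4.8 3.6 -13.9 0 0 0 0;4.8 3.6 -13.9 0 0 0 0;4.8 3.6 -13.9 3 0 0 0;4.8 3.6 -13.9 7 0 0 0;4.8 3.6 -13.9 7 0 0 0';python3 -m creep '4.8 0 0 0 0 0 0;4.8 0 0 0 0 0 0'; python3 -c "
from h import *
c=vision.camera_info('wrist');b=vision.get_image('wrist');np.save('w5E.npy',c['extrinsics']);to([.5313,-.3005,.122])
cv2.imwrite('pics/w5.png',b[:,:,::-1])"
```

```text
clock: 15.18
position: [0.53, -0.2989, 0.208]
ee_rot: [-0.234, -3.125, -0.005]
force: [-0.3, 1.3, 0.6]
width: 0.521
gripper_force: 0.0
clock: 15.42
position: [0.5333, -0.3003, 0.2133]
ee_rot: [0.233, 3.131, -0.001]
force: [-1.1, 0.0, -0.2]
width: 0.526
gripper_force: 0.0
15.475 [ 0.5332 -0.3003  0.2133] -> cm [ 0.2058 -0.0441  9.1288] deg [-0.0294  0.1217  0.003 ]
```

View pics/w5.png

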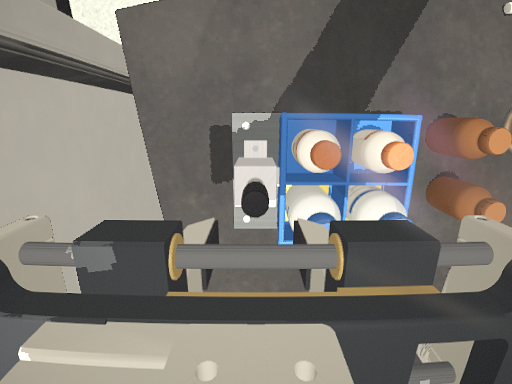

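The rod head is at (256,198), midway between the fingers whose inner edges are at about 215 and 296. The lateral offset is under 1 mm, so I descend.

```bash
python3 -m creep '4.8 0.2 0 2 0 0 0;4.8 0.2 0 4 0 0 0;4.8 0.2 0 6 0 0 0;4.8 0.2 0 8 0 0 0;4.8 0.2 0 9 0 0 0';python3 -m creep '4.8 0 0 0 0 0 0;4.8 0 0 0 0 0 0'; python3 -c "
from h import *
c=vision.camera_info('wrist');b=vision.get_image('wrist');to([.5313,-.3005,.122]);print(telemetry.observe()['force'])
h=cv2.cvtColor(b,cv2.COLOR_RGB2HSV)[:,:,2]
k=(h<50).astype(np.uint8);k[:150]=0;k[235:]=0;k[:,215:298]*=1;k[:,:215]=0;k[:,298:]=0
n,L,S,ce=cv2.connectedComponentsWithStats(k);i=1+S[1:,4].argmax();print(S[i],ce[i])
cv2.imwrite('pics/w6.png',b[:,:,::-1])"
```

```text
clock: 16.1
position: [0.5306, -0.2997, 0.1218]
ee_rot: [0.233, 3.133, 0.0]
force: [0.5, -0.7, 0.6]
width: 0.522
gripper_force: 0.0
clock: 16.35
position: [0.5309, -0.3002, 0.1229]
ee_rot: [0.234, 3.132, -0.001]
force: [0.2, 0.1, 0.4]
width: 0.523
gripper_force: 0.0
16.4 [ 0.5309 -0.3002  0.1229] -> cm [-0.0395 -0.0225  0.0878] deg [-0.0196  0.0837 -0.0339]
[-0.2412  0.1141 -0.3073]
[237 217  37  18 403] [255.1092 226.861 ]
```

```bash
python3 -m creep '3 0 0 0.1 0 0 0;2 0 0 0.1 0 0 0;2 0 0 0.1 0 0 0;2 0 0 0.1 0 0 0;2 0 0 0.1 0 0 0' 6; python3 -m creep '2 0 0 0 0 0 0;2 0 0 0 0 0 0' 25; python3 -c "
from h import *
s=telemetry.observe();print(s['force'],s['ft_torque'])"
```

```text
clock: 17.02
position: [0.5304, -0.3001, 0.121]
ee_rot: [0.234, 3.133, -0.0]
force: [0.4, 0.0, 1.5]
width: 0.267
gripper_force: 6.0
clock: 17.27
position: [0.5304, -0.3001, 0.121]
ee_rot: [0.234, 3.133, -0.0]
force: [-0.5, -0.7, 1.6]
width: 0.256
gripper_force: 25.0
[-0.5024 -0.7383  1.5518] [-0.0876  0.0211 -0.0206]
```

```bash
python3 -m creep '2 0 0 -0.3 0 0 0;2 0 0 -0.6 0 0 0;2 0 0 -0.9 0 0 0;2 0 0 -1.2 0 0 0;2 0 0 -1.5 0 0 0'; python3 -c "
from h import *
s=telemetry.observe();print(s['force'],s['ft_torque'])"; python3 -m creep '2 0 0 -0.4 0 0 0;2 0 0 -0.8 0 0 0;2 0 0 -1.2 0 0 0;2 0 0 -1.6 0 0 0;2 0 0 -1.6 0 0 0'
```

```text
clock: 17.9
position: [0.5304, -0.2999, 0.1362]
ee_rot: [0.234, 3.133, 0.0]
force: [-0.4, -0.2, -1.6]
width: 0.258
gripper_force: 25.0
[-0.3918 -0.239  -1.5648] [ 0.0057 -0.0002  0.0273]
clock: 18.52
position: [0.5306, -0.3001, 0.1523]
ee_rot: [0.234, 3.132, -0.0]
force: [0.6, -1.0, -0.9]
width: 0.256
gripper_force: 25.0
```

```bash
python3 -m creep '2 0 0 -0.5 0 0 0;2 0 0 -1 0 0 0;2 0 0 -1.5 0 0 0;2 0 0 -1.8 0 0 0;2 0 0 -1.8 0 0 0'; python3 -m creep '2 0 0 0 0 0 0;2 0 0 0 0 0 0'; python3 -c "
from h import *
s=telemetry.observe();print(s['position'],s['force'])
b=vision.get_image('scene')
cv2.imwrite('pics/s7.png',cv2.resize(b[180:330,240:440],(800,600),interpolation=2)[:,:,::-1])"
```

```text
clock: 19.15
position: [0.5305, -0.3, 0.1702]
ee_rot: [0.234, 3.132, -0.0]
force: [-0.8, -0.0, -0.5]
width: 0.255
gripper_force: 25.0
clock: 19.4
position: [0.5303, -0.2998, 0.1697]
ee_rot: [-0.234, -3.133, -0.0]
force: [0.5, -0.2, -1.0]
width: 0.259
gripper_force: 25.0
[ 0.5303 -0.2998  0.1697] [ 0.4652 -0.2338 -0.9853]
```

View pics/s7.png

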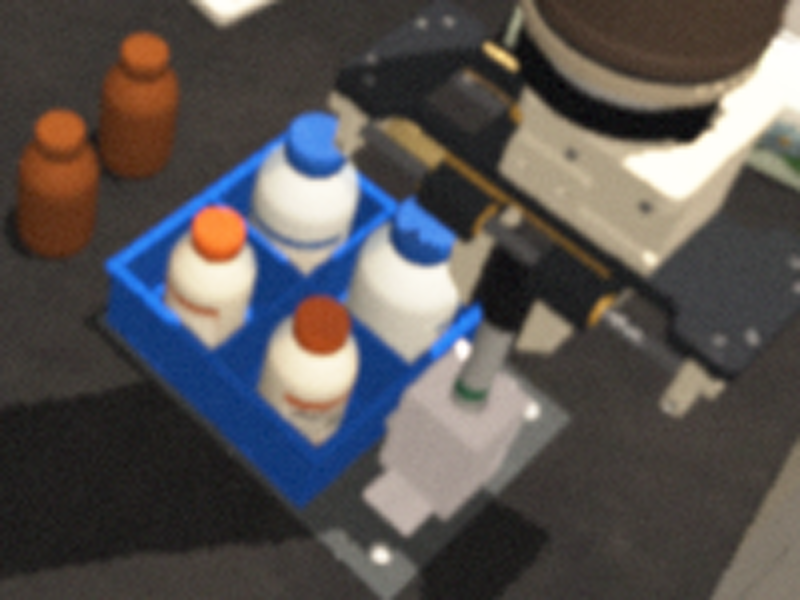

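The green band shows whole at about (470,388), with bare steel below it and no red. The lift is about 49 mm, the grip holds and all the bottles stand.

```bash
python3 -c "
from cell import job
print(job.sign_off())"
```

```text
the job is handed in; nothing more can be done
None
```

Both blue-capped bottles stand in the two empty cells, and the rod is held about 49 mm up with the whole green band showing and no red. I handed the job in at about 19.5 s.

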